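# Show the cam shaft to the inspection camera

## Robot

A 6-joint arm with a two-finger parallel gripper is mounted at the origin on a cart in front of the work surface, level with it; the furniture and walls round the work are solid. World frame = base frame: x ahead of the robot, y to its left, z up, the work surface at z = 0. Lengths are in mm, angles in rad, forces in N, time in s.
With the tool pointing down it reaches from about 350 to 875 mm from the base axis. Payload 4.2 kg.
Tool frame: the origin (TCP) lies at the very end of the fingers, on their centre line; the grasp point (between the pads) lies 19 mm behind it; z points along the fingers, y is the line along which they close (so a half turn about z gives the same grasp; the last joint's range is limited). The gripper opens to 85 mm and grips with 20 to 120 N. Pads are 22 mm wide; open, the fingers measure 114 mm over their backs; the gripper's body (76 mm by 85 mm) begins 54 mm behind the grasp point. The pads swing forward as they close: fully open they stand 13 mm farther back than shut.
Start: joints at [1.438, 0.385, 0.008, 0, -1.194, -0.259], TCP at [238.625, 577.631, 199.812] pointing down, gripper open.
Joint ranges: [-3.14, 3.14], [-1.21, 2.06], [-1.07, 1.41], [-3.16, 2.05], [-2.99, -0.16], [-3.1, 3.1]. Speed limits (rad/s): [2.79, 2.79, 3.14, 3.14, 3.14, 3.14].

## Interface

Orientations are given as a 3x3 rotation matrix whose columns are the frame's x, y, z axes.
In Python, from rig import robot, capture, calibration, nets gives the robot as it stands. The module is installed in compiled form; this text tells all that it offers.
- The arm moves only by the tool move_arm, never from a script. Its argument "moves" is one flat list of numbers, 4 for each row, row after row: the shift along the world's x, y, z in mm, then the turn about the world's z in rad. In form: [x, y, z, yaw, x, y, z, yaw, ...]. A call has 1 to 8 rows; each row shifts and turns the commanded pose from where the row before left it; what a row does not reach is not made up. A row lasts 1/10 s, in which the tool goes at most 50 mm and 8.59 degrees, less where a joint would pass 70% of its speed; a pose out of reach is approached as far as the arm can. A call is refused whole if a number of a shift passes 50 or a number of a turn 0.15, either way. A call with a gripper value outside its range is refused whole. "claw" is the opening in per cent of the stroke, from 0 (shut) to 100 (fully open), set as the call begins (left out, the last holds). The fingers move at their own pace and stop on an object; "force" is the grip in N (left out, the last holds). Time passes only in rows, so rows that do not move let the fingers close. It gives the time, the measured TCP pose, the force, the opening and the grip force at its end, in the units of the state.
- robot.observe(): the state, without advancing time (a new reading comes with each control period).
- capture(name): name is "scene" or "top"; returns (picture, depth): 384x512x3 uint8, red, green, blue; 384x512 float32, mm along the optical axis (not along the pixel's ray), 0 where there is no reading.
- calibration(name): a dict with "camera_matrix" (3x3 intrinsics, pixels), "distortion" ([k1, k2, p1, p2, k3] as OpenCV has them; the pictures are not rectified), "R" (3x3) and "t" (3): a world point X has camera coordinates R X + t. Camera axes: x right, y down, z forward; pixel columns grow to the right and rows downward; lengths in mm; the calibration is good to about 2 mm. A picture is of the moment at which its call begins. calibration takes no time and is no camera call.
- robot.close_job(): hands the job in; it is judged then, once.
Trained networks look in the newest picture that a camera, given by its name, has taken for a name from the list of things; names that differ only in an ending like _2 or _b are one class to them, and where a whole thing is asked for, a point or a joint stands for the part that bears it (a point fixed in the world has none). Each returns a list of dicts, best first, with "score" (0 to 1); they miss things now and then, are a little off and sometimes report something else, mostly with a low value. They report only what shows in the picture. A call takes as long as a camera call. They do not tell look-alikes from the thing itself.
- nets.search_frame(camera, name): "rect" ([centre column, centre row, width, height] in pixels, round what is visible of it).
- nets.silhouettes(camera, name): "region" (384x512 bool, what is visible of it) and "rect" ([centre column, centre row, width, height] in pixels, round what is visible of it).
The state is a dict: "time_s": time; "joint_pos": joint angles; "joint_vel": joint speeds; "effort": joint torques, N m; "eef_pos": TCP position; "eef_rot": TCP orientation; "ft_force": force on the tool from outside, world axes, zero at the start; "ft_torque": the same for the moment, N m; "gripper_width": finger opening in mm; "finger_force": force on a finger pad.
Only numpy, scipy, OpenCV 4.12 (cv2) and the standard library are available. Lean on these libraries where they do the work, as an engineer would, in place of code of your own. Each camera call takes 0.05 s, during which the arm holds its last target. There are 200 camera calls.

## Task

Changeover at the inspection camera: first put the already checked plain shaft, which waits in the round collar, back upright into the empty bore of the rack, fully down, and let go of it. Then lift the shaft with the egg-shaped cam lobe out of the rack and hold it up in the air to the camera, upright, with the nose of the lobe pointing straight at the lens and standing level with the middle of the lens, 11 cm in front of it. Finish while still holding it there, still and in the gripper alone; do not touch the camera or its stand, and leave the shaft with the round flange standing in the rack.

Things in the scene. Friction and masses are not known exactly. Their poses are not given: they have to be found in the camera images.
- plain_shaft_mid (a point): centre, half-way up, of the checked plain steel shaft (no lobe, no flange), 120 mm long, z up its axis. All three shafts: 20 mm diameter from the foot to 70 mm, above that a 16 mm stem up to the top at 120 mm; foot chamfered. Grip the stem, 15 to 60 mm above this point. It starts upright in the collar
- plain_shaft: the same plain shaft, origin at the centre of its foot, z up its axis, about 0.2 kg
- lobe_shaft_mid (a point): centre, half-way up, of the shaft with the egg-shaped cam lobe; else as the plain shaft. z up the axis, x from the axis to the nose of the lobe. Lobe 12 mm thick (6 mm above and below this point), 28 mm wide, reaching 26 mm at the nose. Starts upright in bore_0 or bore_1, x within 60 degrees of the rack's -y. Grip the 16 mm stem, 15 to 60 mm above this point
- lobe_nose (a point): tip of the nose of the lobe, 26 mm from the shaft's axis at the same height as lobe_shaft_mid
- lobe_shaft: the same shaft with the lobe, origin at the centre of its foot, axes as lobe_shaft_mid, about 0.2 kg
- flange_shaft_mid (a point): centre, half-way up, of the shaft that carries a round flange (38 mm diameter, 12 mm thick, concentric) in place of the lobe; otherwise the same; stands in another bore of the rack and stays there
- flange_shaft: the same shaft with the flange, origin at the centre of its foot
- bore_0 (a point): centre of the mouth of the first bore of the rack, in its upper face, 45 mm above the table; holds the lobe shaft or the flange shaft
- bore_1 (a point): the middle bore, as bore_0, 65 mm from bore_0 and bore_2; holds the lobe shaft or the flange shaft
- bore_2 (a point): the empty bore at the other end of the row, for the plain shaft
- rack: fixed aluminium block 62 x 205 x 45 mm, origin under its centre, z up, y along the row from bore_0 to bore_2. Bores 22 mm in diameter, chamfered 3 mm, 35 mm deep (floor 10 mm above the table): a seated shaft's centre stands 70 mm above the table, its top 130 mm. 65 mm between shafts: open the fingers across the row
- lens (a point): centre of the front glass of the inspection camera, 165 to 225 mm above the table. The camera looks level along -x of this point, so x points from the scene into the camera, z up. The black camera (40 mm wide and high) reaches 75 mm back to the axis of its post
- focus (a point): the point in the air on the lens axis 110 mm in front of the lens, where the nose of the lobe is to be held; axes as lens
- camera_stand: camera with its post (18 mm diameter, 299 mm high) and fixed dark base 110 mm square; the post stands on the middle of the base. Origin on the table right below focus, post axis at x = +185 mm; x as lens
- collar: fixed dark round collar in which the plain shaft waits upright, foot 7 mm above the table; origin under its centre; 42 mm outside diameter (64 mm at its base), 35 mm high, bore 22 mm
Mind the look-alikes: they are no part of the job. Leave any pink look-alike of the plain_shaft alone. What is shaped like the lobe_shaft but orange is not meant.

How it is judged:
By the outcome, as a careful person would: the job done as asked, in the order asked, and still so for the second after the job is handed in, while the arm keeps its last pose, push and grip.
It also fails if it takes over 64 s, if anything falls off the work surface, if the arm or the gripper's body presses on something with over 40 N, if the wrist force passes 120 N, or if a joint passes its speed limit or range.

## Working session

There is one attempt and no reset: what is moved stays moved. The work goes in short steps, Python scripts to look and compute and a tool call to move; the robot and the scene stay as the last step left them, time stands still between calls to the robot, and variables do not carry over. Pictures are saved under pics/ and viewed, at most 10 in all, crops included, and the job is handed in when it is done.

Besides the shell and the picture viewer there is one more tool, called after "Emit:" in YAML: its name, and indented under it one key for each argument. move_arm: Moves the arm, as the interface text tells. Its arguments: {"type":"object","properties":{"moves":{"type":"array","items":{"type":"number"}},"claw":{"type":"number"},"force":{"type":"number"}},"required":["moves"]}

```bash
mkdir -p pics; cat > h.py <<'E'
import numpy as np, cv2
from rig import robot, capture, calibration, nets
def world(name, px, depth):
    c=calibration(name); px=np.asarray(px,float).reshape(-1,1,2)
    n=cv2.undistortPoints(px,np.array(c["camera_matrix"]),np.array(c["distortion"])).reshape(-1,2)
    d=np.asarray(depth,float).reshape(-1)
    P=np.c_[n*d[:,None],d]
    return (P-np.array(c["t"]))@np.array(c["R"])
def proj(name,X):
    c=calibration(name); r,_=cv2.Rodrigues(np.array(c["R"]))
    return cv2.projectPoints(np.asarray(X,float).reshape(-1,1,3),r,np.array(c["t"],float),np.array(c["camera_matrix"]),np.array(c["distortion"]))[0].reshape(-1,2)
def cloud(name,reg,dep):
    v,u=np.nonzero(reg&(dep>0)); return world(name,np.c_[u,v],dep[v,u])
E
python3 - <<'E'
from h import *
ims=[]
for c in("scene","top"):
    p,d=capture(c); np.savez(c+".npz",p=p,d=d); ims.append(p)
    k=calibration(c); R=np.array(k["R"]); print(c,(-R.T@np.array(k["t"])).round(), R[2].round(2))
    for n in("plain_shaft","lobe_shaft","flange_shaft","rack","collar","camera_stand"):
        for r in nets.silhouettes(c,n)[:4]:
            X=cloud(c,r["region"],d)
            print(c,n,round(r["score"],2),np.round(r["rect"]),X.shape[0],np.median(X,0).round(),np.percentile(X,98,axis=0).round() if len(X) else "")
cv2.imwrite("pics/a.png",cv2.resize(ims[0],(800,600))[:,:,::-1]);cv2.imwrite("pics/b.png",cv2.resize(ims[1],(800,600))[:,:,::-1])
print(robot.observe()["eef_rot"])
E
```

```text
scene [  31. -746.  647.] [ 0.47  0.71 -0.52]
scene plain_shaft 0.7 [224. 213.   3.  35.] 245 [419. -49.  78.] [428. -39. 127.]
scene plain_shaft 0.63 [238. 246.  11.  49.] 395 [ 401. -143.   57.] [449. -64. 120.]
scene plain_shaft 0.18 [385. 241.  30.  31.] 590 [ 548. -400.  195.] [ 572. -369.  205.]
scene lobe_shaft 0.81 [246. 170.   8.  37.] 231 [603. 156.  64.] [627. 167. 118.]
scene lobe_shaft 0.59 [220. 170.  12.  23.] 120 [515. 142.  74.] [528. 151. 120.]
scene lobe_shaft 0.58 [203. 182.  63.  42.] 1328 [485. 186.  37.] [552. 298.  46.]
scene flange_shaft 0.56 [202. 162.  16.  29.] 237 [495. 207.  75.] [568. 366. 128.]
scene rack 0.75 [204. 183.  60.  40.] 1350 [485. 189.  38.] [552. 301.  46.]
scene rack 0.48 [221. 168.   9.  27.] 192 [515. 144.  80.] [528. 156. 129.]
scene collar 0.81 [224. 240.  22.  20.] 305 [411. -58.  13.] [437. -26.  35.]
scene camera_stand 0.8 [377. 280.  49. 113.] 1223 [ 546. -403.   17.] [ 590. -370.  204.]
top [ 466.  -35. 1184.] [ 0.04  0.03 -1.  ]
top plain_shaft 0.61 [301. 228.  11.  10.] 62 [ 407. -135.   80.] [ 415. -129.  122.]
top lobe_shaft 0.52 [202. 190.  12.   8.] 91 [521. 143.  78.] [533. 158. 132.]
top flange_shaft 0.41 [187. 198.  17.  10.] 117 [499. 206.  78.] [514. 223. 132.]
top rack 0.68 [187. 199.  67.  38.] 1048 [493. 226.  45.] [548. 307.  49.]
top collar 0.68 [267. 221.  16.  26.] 261 [429. -43.   7.] [455. -17.  38.]
top camera_stand 0.88 [404. 168.  62.  36.] 1577 [ 563. -422.   17.] [ 621. -365.  298.]
top camera_stand 0.28 [205. 190.  15.  11.] 105 [521. 143.  77.] [538. 158. 132.]
[[ 9.24232943e-01 -3.81829107e-01 -1.09726646e-05]
 [-3.81829105e-01 -9.24232939e-01  9.53559691e-05]
 [-4.65509826e-05 -8.39414452e-05 -9.99999995e-01]]
```

View pics/a.png

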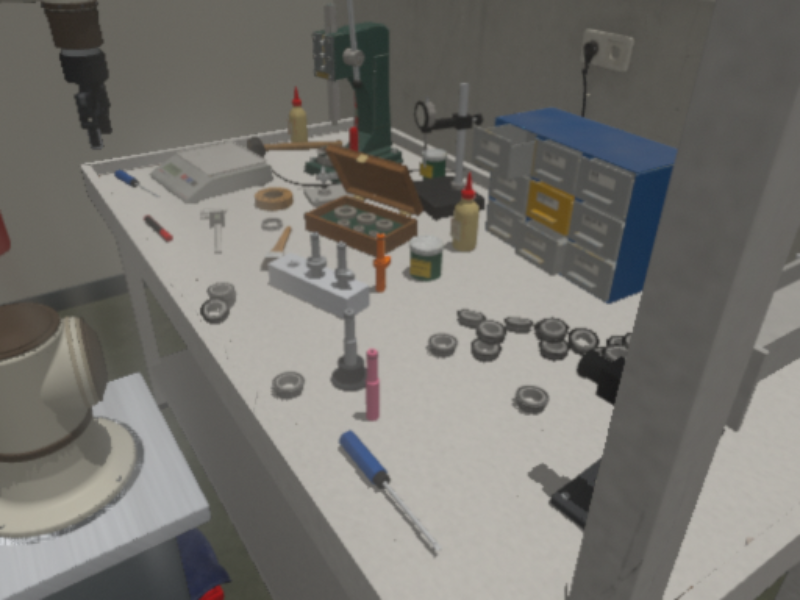

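View pics/b.png

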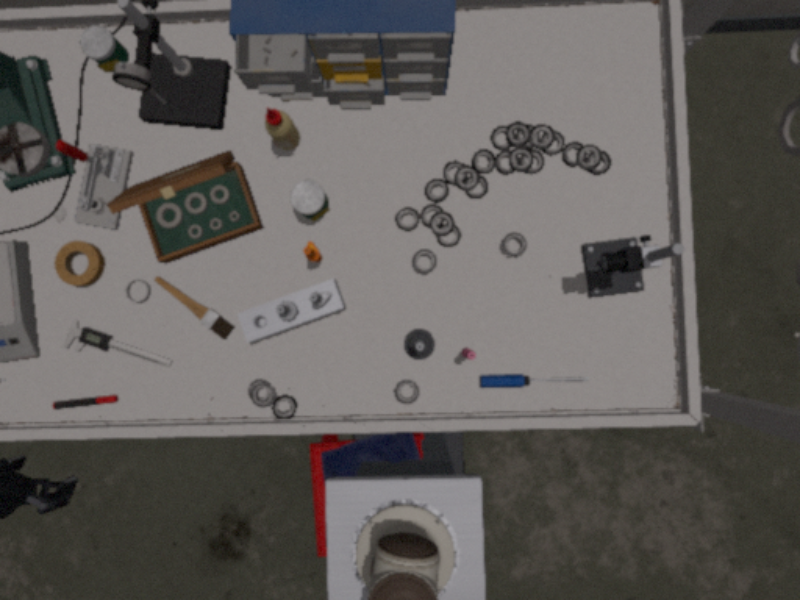

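```bash
python3 - <<'E'
from h import *
T=np.load("top.npz");S=np.load("scene.npz")
t=cv2.resize(T["p"][165:235,140:320],None,fx=4.4,fy=4.4,interpolation=cv2.INTER_CUBIC)
s=cv2.resize(S["p"][135:275,165:275],None,fx=2.6*1.2,fy=2.6*1.2,interpolation=cv2.INTER_CUBIC)
cs=cv2.resize(T["p"][140:200,360:450],None,fx=4.4,fy=4.4,interpolation=cv2.INTER_CUBIC)
im=np.zeros((600,800,3),np.uint8)
t=t[:,:800];im[:t.shape[0],:t.shape[1]]=t
cs=cs[:290];im[310:310+cs.shape[0],:cs.shape[1]]=cs
s=cv2.resize(S["p"][145:255,180:260],None,fx=2.6,fy=2.6,interpolation=cv2.INTER_CUBIC);im[310:310+s.shape[0],450:450+s.shape[1]]=s
cv2.imwrite("pics/c.png",im[:,:,::-1])
# all points
def allc(n,Z): return cloud(n,np.ones((384,512),bool),Z["d"])
A=allc("top",T);B=allc("scene",S)
def box(P,lo,hi): return P[((P>lo)&(P<hi)).all(1)]
for nm,P in(("top",A),("scene",B)):
    r=box(P,[420,80,38],[580,330,50]); q=cv2.minAreaRect(r[:,:2].astype(np.float32)); print(nm,"rack",len(r),q,np.median(r[:,2]))
    for lab,lo,hi in(("post",[480,-520,250],[640,-330,310]),("body",[480,-560,140],[640,-330,240]),("base",[450,-560,6],[680,-300,40])):
        r=box(P,lo,hi)
        if len(r)>5: print(nm,lab,len(r),cv2.minAreaRect(r[:,:2].astype(np.float32)),r.mean(0).round(1),np.percentile(r,[2,50,98],axis=0).round(1).tolist())
    r=box(P,[380,-80,100],[470,0,140]); print(nm,"plain top",len(r),r.mean(0).round(1),r.max(0).round(1),r.min(0).round(1))
    r=box(P,[380,-100,4],[470,0,45]); print(nm,"collar",len(r),cv2.minEnclosingCircle(r[:,:2].astype(np.float32)))
    r=box(P,[380,-100,25],[470,0,45]); print(nm,"collar hi",len(r),r.mean(0),cv2.minEnclosingCircle(r[:,:2].astype(np.float32)))
    r=box(P,[440,80,85],[580,330,140]); print(nm,"stems",len(r)); 
    for lo,hi in((100,178),(178,260)):
        k=r[(r[:,1]>lo)&(r[:,1]<hi)]; k2=k[k[:,2]>120];print(k.mean(0).round(1), k2.mean(0).round(1),len(k2))
E
```

```text
top rack 1035 ((499.62384033203125, 211.93423461914062), (62.30678939819336, 206.54373168945312), 18.298383712768555) 45.049199041306146
top post 108 ((568.8887329101562, -436.19000244140625), (17.186931610107422, 17.331754684448242), 33.209590911865234) [ 568.4 -433.4  284.9] [[560.7, -443.2, 253.7], [568.1, -432.1, 291.5], [577.8, -428.0, 301.4]]
top body 548 ((574.27392578125, -407.11297607421875), (56.746315002441406, 90.78608703613281), 9.79389476776123) [ 567.7 -405.5  199.1] [[546.9, -448.6, 175.2], [565.9, -406.4, 199.6], [603.4, -364.6, 229.8]]
top base 884 ((559.516845703125, -431.1768798828125), (253.97055053710938, 201.0406494140625), 79.47225952148438) [ 564.8 -430.6   13.9] [[514.5, -491.7, 7.7], [554.3, -426.1, 14.0], [624.5, -383.3, 18.7]]
top plain top 26 [424.8 -42.9 126.4] [430.6 -35.7 130.5] [419.  -50.1 121.3]
top collar 241 ((421.6953430175781, -50.10944366455078), 63.314414978027344)
top collar hi 101 [425.23748814 -42.84856764  34.63468523] ((425.0114440917969, -43.292240142822266), 20.72698402404785)
top stems 80
[519.5 147.5 120.1] [520.  149.2 129.3] 25
[49
[... 277 characters left out ...]
6745717525482) [ 551.2 -395.9  191.5] [[543.5, -421.2, 168.2], [547.6, -399.4, 194.2], [573.6, -368.1, 204.6]]
scene base 628 ((549.5056762695312, -393.41455078125), (113.5848159790039, 45.730289459228516), 32.27804183959961) [ 539.4 -407.4   14.3] [[509.6, -437.9, 7.2], [534.1, -405.5, 14.6], [595.6, -384.3, 17.7]]
scene plain top 84 [420.6 -46.6 115.8] [429.  -36.3 127.9] [414.2 -51.7 100.4]
scene collar 336 ((420.3251037597656, -45.426856994628906), 31.36668586730957)
scene collar hi 159 [418.89581328 -50.26542901  33.70196284] ((422.8092956542969, -44.47834396362305), 21.140756607055664)
scene stems 169
[516.1 146.5 110.4] [516.6 148.2 126.4] 26
[495.9 208.  109.2] [496.1 209.2 126.3] 25
```

View pics/c.png

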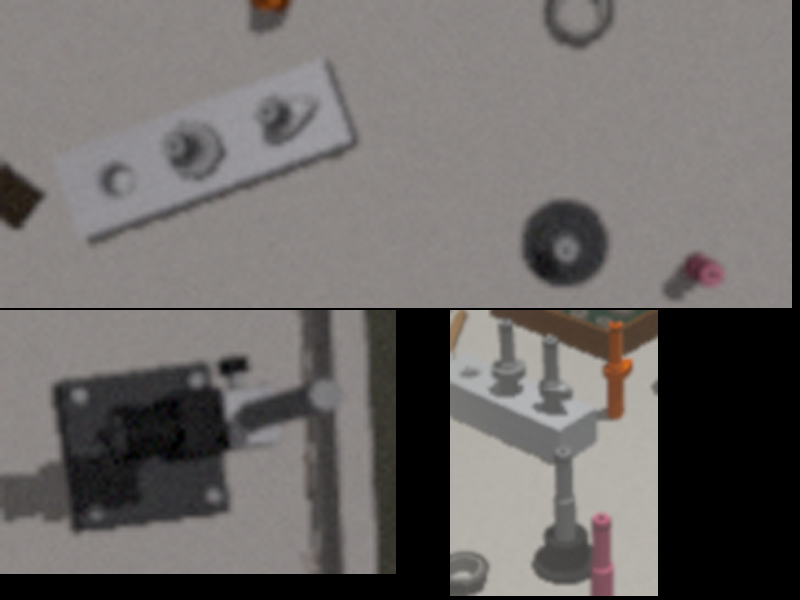

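```bash
python3 - <<'E'
from h import *
T=np.load("top.npz");S=np.load("scene.npz")
A=cloud("top",np.ones((384,512),bool),T["d"]);B=cloud("scene",np.ones((384,512),bool),S["d"])
def box(P,lo,hi): return P[((P>lo)&(P<hi)).all(1)]
b=box(A,[490,-510,9],[640,-350,22]); 
q=cv2.minAreaRect(b[:,:2].astype(np.float32)); print("base",len(b),q,np.median(b[:,2]))
print(cv2.boxPoints(q).round())
p=box(A,[540,-470,292],[620,-390,310]); print("post",len(p),p.mean(0),p.min(0),p.max(0))
a=np.deg2rad(q[2]); 
for k in range(4):
    v=np.array([np.cos(a+k*np.pi/2),np.sin(a+k*np.pi/2)])
    if v[1]<-.7: ex=v
print("ex",ex,np.rad2deg(np.arctan2(ex[1],ex[0])))
ey=np.array([-ex[1],ex[0]])
for nm,P in(("top",A),("scene",B)):
    r=box(P,[480,-560,130],[660,-300,245]); d=r[:,:2]-np.array(q[0]); u=d@ex;w=d@ey
    for x0 in range(-90,70,8):
        m=(u>=x0)&(u<x0+8)
        if m.sum()>2: print(nm,x0,m.sum(),"w",w[m].min().round(1),w[m].max().round(1),"z",r[m,2].min().round(1),np.percentile(r[m,2],90).round(1),r[m,2].max().round(1))
print("rack/lobe")
for nm,P,c in(("top",A,[520.3,149.5]),("scene",B,[518.5,149.5])):
    r=box(P,[480,100,60],[570,178,80]); d=r[:,:2]-c; rr=np.hypot(*d.T); m=(rr>14)&(rr<30)
    an=np.rad2deg(np.arctan2(d[:,1],d[:,0]))
    for lo in range(-180,180,15):
        k=m&(an>=lo)&(an<lo+15)
        if k.any(): print(nm,lo,k.sum(),rr[k].max().round(1),r[k,2].mean().round(1))
E
```

```text
base 845 ((569.8392333984375, -437.9076232910156), (110.11595916748047, 108.02254486083984), 6.065617561340332) 14.070223827309745
[[ 509. -390.]
 [ 521. -497.]
 [ 630. -486.]
 [ 619. -378.]]
post 54 [ 569.13113571 -436.00249914  298.3045845 ] [ 560.90273763 -445.70119344  292.04710073] [ 578.29887658 -428.01679143  302.25339511]
ex [ 0.10566736 -0.99440153] -83.93438243865967
top -74 77 w -18.2 16.8 z 167.6 200.1 204.1
top -66 34 w -14.2 15.4 z 188.5 200.9 202.4
top -58 36 w -15.7 15.2 z 186.6 200.1 203.0
top -50 63 w -19.6 19.0 z 169.8 204.2 208.2
top -42 51 w -20.0 19.3 z 187.4 205.9 207.8
top -34 44 w -20.0 17.6 z 177.3 205.9 207.1
top -26 50 w -20.1 19.8 z 169.5 206.0 207.2
top -18 35 w -16.6 33.1 z 189.6 202.7 209.6
top -10 99 w -18.3 37.8 z 183.3 235.8 244.9
top -2 40 w -18.3 36.7 z 172.9 200.9 240.1
top 6 18 w -18.2 15.9 z 188.3 200.8 202.8
top 14 5 w -14.4 14.8 z 196.1 198.2 198.9
scene -74 74 w -19.9 12.3 z 170.1 201.0 201.8
scene -66 85 w -20.5 9.4 z 171.5 199.7 201.9
scene -58 72 w -17.8 4.9 z 174.8 198.9 200.0
scene -50 51 w -20.8 4.9 z 172.1 199.9 203.0
scene -42 128 w -22.9 17.2 z 164.9 204.1 205.3
scene -34 114 w -24.1 8.9 z 165.8 204.0 205.5
scene -26 91 w -23.5 -8.5 z 164.1 203.3 204.9
scene -18 4 w -23.2 -22.0 z 171.7 188.3 190.5
rack/lobe
top -120 1 14.6 64.2
top -90 5 21.6 74.3
top -75 6 24.5 74.6
top -60 5 23.1 75.7
top -45 3 18.4 76.3
top -30 1 14.9 76.6
scene -165 1 14.9 66.6
scene -150 1 14.8 67.6
scene -120 3 17.7 69.1
scene -105 7 18.7 71.5
scene -90 12 25.6 69.8
scene -75 7 24.9 72.3
scene -60 6 23.9 73.5
scene 165 1 14.2 70.5
```

```bash
cat > fit.py <<'E'
from h import *
from scipy.optimize import minimize
def mean_cap(n,k=5):
    D=np.array([capture(n)[1] for _ in range(k)]); D[D==0]=np.nan
    return np.nan_to_num(np.nanmedian(D,0)).astype(np.float32)
th=np.linspace(0,2*np.pi,36,endpoint=False); C=np.c_[np.cos(th),np.sin(th)]
def cyl(r,z0,z1): return np.vstack([np.c_[C*r,np.full(36,z)] for z in(z0,z1)])
def lobe():
    o=np.vstack([C*14,C*4+[22,0]]); return np.vstack([np.c_[o,np.full(len(o),z)] for z in(54,66)])
def sil(n,parts,x,y,z,a,F=8):
    k=(384,512); m=np.zeros((k[0],k[1]),np.float32); c0=proj(n,[[x,y,z+60]])[0]; o=np.floor(c0)-32
    big=np.zeros((64*F,64*F),np.uint8); R=np.array([[np.cos(a),-np.sin(a),0],[np.sin(a),np.cos(a),0],[0,0,1]])
    for P in parts:
        u=proj(n,P@R.T+[x,y,z]); h=cv2.convexHull(((u-o+.5)*F).astype(np.int32)); cv2.fillConvexPoly(big,h,255)
    s=cv2.resize(big,(64,64),interpolation=cv2.INTER_AREA)/255.; o=o.astype(int); m[o[1]:o[1]+64,o[0]:o[0]+64]=s; return m
def fitshaft(n,D,parts,x,y,z,a0,zmin,cut):
    A=world(n,np.array([[u,v] for v in range(384) for u in range(512)]),D.ravel()).reshape(384,512,3)
    ok=(D>0)&(A[...,2]>zmin)&(np.hypot(A[...,0]-x,A[...,1]-y)<cut)
    W=cv2.dilate(ok.astype(np.uint8),np.ones((7,7)))>0
    f=lambda p:np.abs(sil(n,parts,p[0],p[1],z,np.deg2rad(p[2]))-ok)[W].sum()
    best=min((minimize(f,[x,y,a],method="Nelder-Mead",options=dict(initial_simplex=[[x,y,a],[x+4,y,a],[x,y+4,a],[x,y,a+15]],xatol=.05,fatol=.05)) for a in a0),key=lambda r:r.fun)
    return best.x.round(1),round(best.fun,1),int(ok.sum())
E
python3 - <<'E'
from fit import *
for n in("top","scene"):
    D=mean_cap(n); np.save(n+"_m.npy",D)
    L=[cyl(10,45,70),cyl(8,70,120),lobe()]
    print(n,"lobe",fitshaft(n,D,L,519.5,149.5,10,[-110,-90,-70,-50,-30],56,38))
    print(n,"flange",fitshaft(n,D,[cyl(10,45,70),cyl(8,70,120),cyl(19,54,66)],499,211,10,[0],56,34))
    print(n,"plain",fitshaft(n,D,[cyl(10,33,70),cyl(8,70,120)],424,-44,7,[0],42,30))
    P=cloud(n,np.ones((384,512),bool),D); m=(P[:,0]>420)&(P[:,0]<580)&(P[:,1]>80)&(P[:,1]<330)&(P[:,2]>42)&(P[:,2]<48); print("rack",cv2.minAreaRect(P[m][:,:2].astype(np.float32)))
print(robot.observe()["time_s"])
E
```

```text
top lobe (array([520.3, 149.5, -62.7]), np.float64(10.7), 97)
top flange (array([499.8, 211.9,   3.7]), np.float64(10.5), 132)
top plain (array([425.1, -43. ,  12.1]), np.float64(5.1), 35)
rack ((499.703125, 211.6721954345703), (62.137123107910156, 205.0238037109375), 18.33466911315918)
scene lobe (array([518. , 150.2, -61.8]), np.float64(23.9), 184)
scene flange (array([498.1, 211.5,   7.6]), np.float64(21.5), 191)
scene plain (array([423.6, -41. ,   0.6]), np.float64(21.5), 240)
rack ((498.14361572265625, 211.43174743652344), (63.7938117980957, 204.8599853515625), 18.224695205688477)
1.2
```

Emit:
move_arm:
  moves: [12, -39, 0, -0.055, 12, -39, 0, -0.055, 12, -39, 0, -0.055, 12, -39, 0, -0.055, 12, -39, 0, -0.055, 12, -39, 0, -0.055, 12, -39, 0, -0.055, 12, -39, 0, -0.055]
  claw: 100

```text
time_s: 2.0
eef_pos: [334.8, 264.1, 200.1]
eef_rot: [[0.672, -0.74, 0.001], [-0.74, -0.672, 0.001], [-0.0, -0.001, -1.0]]
ft_force: [-0.5, -0.3, 0.5]
gripper_width: 85.5
finger_force: 0.0
```

Emit:
move_arm:
  moves: [12, -39, 0, -0.055, 12, -39, 0, -0.055, 12, -39, 0, -0.055, 12, -39, 0, -0.055, 12, -39, 0, -0.055, 12, -39, 0, -0.055, 12, -39, 0, -0.055, 0, 0, 0, 0]

```text
time_s: 2.8
eef_pos: [419.2, -10.8, 199.9]
eef_rot: [[0.34, -0.94, 0.0], [-0.94, -0.34, -0.001], [0.001, 0.0, -1.0]]
ft_force: [-0.1, -0.8, 0.2]
gripper_width: 85.5
finger_force: 0.0
```

Emit:
move_arm:
  moves: [5.3, -31.7, 0, -0.027, 0, 0, -25, 0, 0, 0, -25, 0, 0, 0, -25, 0, 0, 0, -22, 0, 0, 0, -15, 0, 0, 0, 0, 0]

```text
time_s: 3.5
eef_pos: [422.3, -38.9, 86.2]
eef_rot: [[0.322, -0.947, -0.005], [-0.947, -0.322, -0.001], [-0.001, 0.005, -1.0]]
ft_force: [-0.5, 1.1, -0.3]
gripper_width: 85.1
finger_force: 0.0
```

```bash
python3 - <<'E'
from h import *
p,d=capture("scene"); cv2.imwrite("pics/d.png",cv2.resize(p[150:280,160:300],None,fx=4,fy=4)[:,:,::-1])
o=robot.observe(); print(o["eef_pos"],o["ft_force"])
E
```

```text
[423.50959576 -38.77417786  87.44713098] [-0.14257775 -1.14430731 -0.49244305]
```

View pics/d.png

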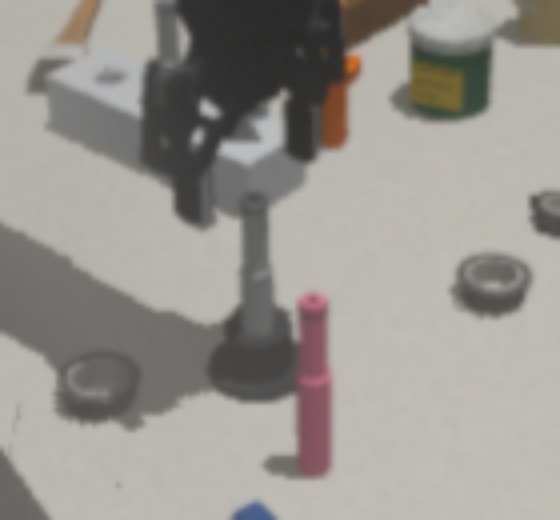

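```bash
python3 - <<'E'
from h import *
o=robot.observe();e=np.array(o["eef_pos"]);R=np.array(o["eef_rot"]);print(e,o["time_s"])
X=[e-R[:,2]*s+R[:,1]*w for w in(-45,45) for s in(0,13,30)]+[[424.5,-42.5,127],[424.5,-42.5,87],e,e-R[:,2]*19]
print(((proj("scene",X)-[160,150])*4).round())
_,D=capture("scene");P=cloud("scene",np.ones((384,512),bool),D)
m=(np.abs(P[:,0]-424)<75)&(np.abs(P[:,1]+42)<40)&(P[:,2]>70)&(P[:,2]<160);Q=P[m]
for z in range(80,150,10):
    q=Q[(Q[:,2]>z)&(Q[:,2]<z+10)];a=q[q[:,0]<405];b=q[q[:,0]>440];print(z,len(a),a.mean(0).round() if len(a) else "",len(b),b.mean(0).round() if len(b) else "")
E
```

```text
[423.50959576 -38.77417786  87.44713098] 3.55
[[299. 216.]
 [299. 198.]
 [299. 175.]
 [199. 284.]
 [198. 265.]
 [197. 241.]
 [253. 195.]
 [255. 252.]
 [251. 249.]
 [250. 222.]]
80 0  0 
90 0  0 
100 0  0 
110 0  0 
120 0  0 
130 16 [379. -61. 136.] 27 [464. -27. 136.]
140 39 [376. -61. 145.] 29 [465. -29. 145.]
```

Emit:
move_arm:
  moves: [1, -3.7, 0, 0, 0, 0, 0, 0, 0, 0, 0, 0]

```text
time_s: 3.9
eef_pos: [425.4, -42.8, 88.5]
eef_rot: [[0.321, -0.947, 0.002], [-0.947, -0.321, 0.0], [0.0, -0.002, -1.0]]
ft_force: [-0.3, 0.4, 0.8]
gripper_width: 85.6
finger_force: 0.0
```

```bash
python3 - <<'E'
from h import *
o=robot.observe();print(o["eef_pos"],o["gripper_width"],o["joint_pos"],o["joint_vel"])
for n in("scene","top"):
    p,D=capture(n);P=cloud(n,np.ones((384,512),bool),D)
    m=(np.abs(P[:,0]-424)<75)&(np.abs(P[:,1]+42)<60)&(P[:,2]>50)&(P[:,2]<400);Q=P[m]
    for z in range(80,300,20):
        q=Q[(Q[:,2]>z)&(Q[:,2]<z+20)];print(n,z,len(q),q.min(0).round() if len(q) else "",q.max(0).round() if len(q) else "")
    if n=="scene": cv2.imwrite("pics/e.png",cv2.resize(p[100:250,160:300],None,fx=4,fy=4)[:,:,::-1])
E
```

```text
[425.3865747  -42.75522276  88.48258775] 85.58499129181749 [ 2.82925650e-01  1.75497480e-01 -6.12881008e-01  3.85738839e-05
 -7.80788453e-01  4.37992712e-02] [-0.00031194  0.00142262 -0.00527127 -0.00122077  0.00146183 -0.00172153]
scene 80 49 [414. -52.  80.] [428. -38. 100.]
scene 100 51 [414. -51. 100.] [429. -41. 120.]
scene 120 69 [372. -70. 120.] [478. -21. 140.]
scene 140 145 [369. -71. 140.] [480. -17. 160.]
scene 160 130 [364. -77. 160.] [497. -18. 180.]
scene 180 323 [351. -79. 180.] [498. -13. 200.]
scene 200 350 [353. -79. 200.] [497. -15. 220.]
scene 220 418 [355. -79. 220.] [492. -24. 240.]
scene 240 198 [387. -83. 240.] [450. -30. 260.]
scene 260 301 [387. -83. 260.] [450. -33. 280.]
scene 280 367 [387. -83. 280.] [458. -21. 300.]
top 80 0  
top 100 0  
top 120 0  
top 140 0  
top 160 1 [471. -37. 173.] [471. -37. 173.]
top 180 25 [466. -40. 181.] [498. -10. 200.]
top 200 9 [473. -32. 203.] [497. -11. 219.]
top 220 69 [468. -37. 220.] [494. -14. 240.]
top 240 0  
top 260 0  
top 280 0
```

View pics/e.png

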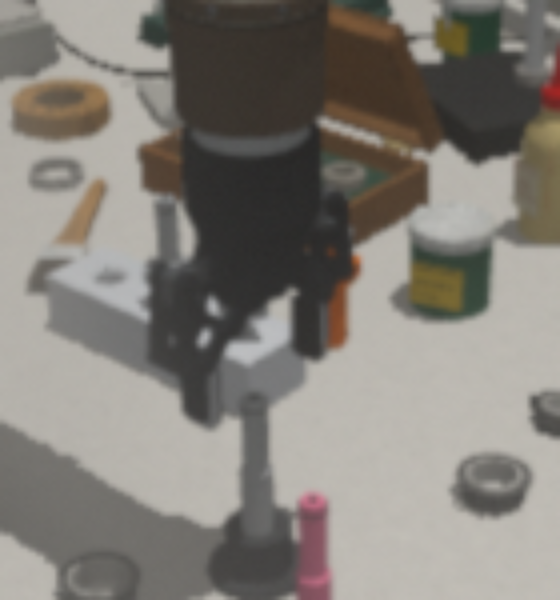

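Emit:
move_arm:
  moves: [0, 0, 0, 0, 0, 0, 0, 0, 0, 0, 0, 0, 0, 0, 0, 0, 0, 0, 0, 0]
  claw: 40

```text
time_s: 4.5
eef_pos: [424.9, -42.8, 87.8]
eef_rot: [[0.321, -0.947, -0.0], [-0.947, -0.321, -0.0], [-0.0, 0.0, -1.0]]
ft_force: [0.0, -0.7, -0.1]
gripper_width: 34.1
finger_force: 0.0
```

```bash
python3 - <<'E'
from h import *
o=robot.observe();e=np.array(o["eef_pos"]);R=np.array(o["eef_rot"]);print(e,o["gripper_width"])
p,D=capture("scene");P=world("scene",np.array([[u,v] for v in range(384) for u in range(512)]),D.ravel())
m=(np.abs(P[:,0]-424)<75)&(np.abs(P[:,1]+42)<60)&(P[:,2]>70)&(P[:,2]<140);
g=p.reshape(-1,3).astype(int).sum(1)
Q=P[m]; w=(Q[:,:2]-e[:2])@R[:2,1]; gg=g[m]
for z in range(70,140,6):
    k=(Q[:,2]>z)&(Q[:,2]<=z+6); 
    if k.any(): print(z,k.sum(),np.sort(w[k]).round()[[0,len(w[k])//4,len(w[k])//2,3*len(w[k])//4,-1]])
cv2.imwrite("pics/f.png",cv2.resize(p[150:250,180:270],None,fx=6,fy=6,interpolation=cv2.INTER_CUBIC)[:,:,::-1])
X=[e,e-R[:,2]*19]+[e+R[:,1]*s*20 for s in(-1,1)];print(((proj("scene",X)-[180,150])*6).round())
E
```

```text
[424.90644891 -42.76120274  87.78081768] 34.09416041437118
70 15 [-1.  2.  8. 11. 12.]
76 22 [-7.  6.  7.  9. 13.]
82 14 [ 0.  4.  7.  9. 10.]
88 14 [-1.  4.  6.  8. 10.]
94 15 [-2.  2.  7.  9. 10.]
100 15 [-1.  5.  8.  9. 10.]
106 11 [-0.  2.  4.  7. 10.]
112 12 [-2.  1.  5.  8.  9.]
118 26 [-22. -17.   3.  23.  25.]
124 49 [-28. -16.  -3.  21.  31.]
130 42 [-28. -16.  19.  29.  32.]
136 28 [-30. -17. -15.  28.  32.]
[[264. 376.]
 [263. 336.]
 [297. 354.]
 [230. 399.]]
```

View pics/f.png

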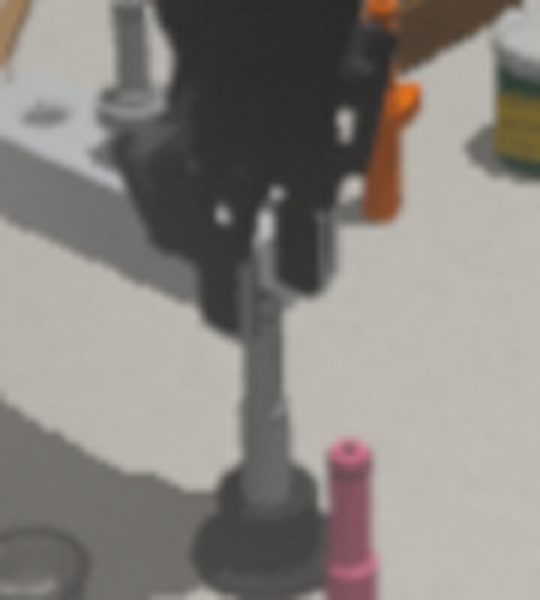

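The picture shows the plain shaft's stem top between the fingertips, at about (265,290). The tips sit about 25 mm higher than the reported TCP, so I go down 20 mm more, which is safe under either reading.

Emit:
move_arm:
  moves: [0, 0, -10, 0, 0, 0, -10, 0, 0, 0, 0, 0]

```text
time_s: 4.85
eef_pos: [423.3, -43.1, 66.0]
eef_rot: [[0.321, -0.947, -0.004], [-0.947, -0.321, -0.001], [-0.001, 0.004, -1.0]]
ft_force: [0.9, 0.1, 0.3]
gripper_width: 34.2
finger_force: 0.0
```

Emit:
move_arm:
  moves: [0, 0, 0, 0, 0, 0, 0, 0, 0, 0, 0, 0, 0, 0, 0, 0, 0, 0, 0, 0, 0, 0, 0, 0]
  claw: 0
  force: 60

```text
time_s: 5.45
eef_pos: [424.7, -42.8, 67.8]
eef_rot: [[0.321, -0.947, -0.0], [-0.947, -0.321, -0.0], [-0.0, 0.0, -1.0]]
ft_force: [-0.4, -0.2, -2.7]
gripper_width: 14.3
finger_force: 58.5
```

```bash
python3 - <<'E'
from h import *
o=robot.observe();e=np.array(o["eef_pos"]);R=np.array(o["eef_rot"]);print(e,o["gripper_width"])
p,D=capture("scene");P=world("scene",np.array([[u,v] for v in range(384) for u in range(512)]),D.ravel())
m=(np.abs(P[:,0]-424)<75)&(np.abs(P[:,1]+42)<60)&(P[:,2]>60)&(P[:,2]<140);
Q=P[m]; w=(Q[:,:2]-e[:2])@R[:2,1]
for z in range(60,140,6):
    k=(Q[:,2]>z)&(Q[:,2]<=z+6); 
    if k.any(): print(z,k.sum(),np.sort(w[k]).round()[[0,len(w[k])//4,len(w[k])//2,3*len(w[k])//4,-1]])
E
```

```text
[424.70506515 -42.81215321  67.76859192] 14.293413270398098
60 19 [-1.  4.  8. 10. 11.]
66 15 [-1.  5.  7. 10. 11.]
72 22 [-5.  3.  7.  9. 11.]
78 15 [-2.  4.  6.  8.  9.]
84 15 [-2.  4.  6.  8.  9.]
90 8 [ 2.  3.  6.  9. 10.]
96 12 [-10.  -8.   1.  13.  15.]
102 23 [-13.  -8.   8.  14.  20.]
108 35 [-13.  -5.  15.  20.  22.]
114 34 [-15.  -6.  12.  18.  22.]
120 33 [-13.  -6.  13.  20.  22.]
126 39 [-12.  -7.   8.  19.  22.]
132 30 [-14.  -9.  -6.  14.  22.]
138 10 [-15. -10.  -8.  16.  24.]
```

Emit:
move_arm:
  moves: [0, 0, 10, 0, 0, 0, 20, 0, 0, 0, 25, 0, 0, 0, 30, 0, 0, 0, 30, 0, 0, 0, 30, 0, 0, 0, 0, 0, 0, 0, 0, 0]

```text
time_s: 6.3
eef_pos: [425.0, -42.6, 213.7]
eef_rot: [[0.321, -0.947, 0.002], [-0.947, -0.321, 0.001], [-0.0, -0.002, -1.0]]
ft_force: [-0.3, -0.0, -1.7]
gripper_width: 14.7
finger_force: 58.7
```

Emit:
move_arm:
  moves: [6, 37, 0, 0, 6, 37, 0, 0, 6, 37, 0, 0, 6, 37, 0, 0, 6, 37, 0, 0, 6, 37, 0, 0, 6, 37, 0, 0, 6, 37, 0, 0]

```text
time_s: 7.1
eef_pos: [472.1, 254.2, 211.2]
eef_rot: [[0.321, -0.947, -0.003], [-0.947, -0.321, -0.002], [0.001, 0.003, -1.0]]
ft_force: [0.6, -0.4, -1.1]
gripper_width: 14.5
finger_force: 58.7
```

Emit:
move_arm:
  moves: [6.2, 20, 0, 0, 0, 0, 0, 0, 0, 0, 0, 0, 0, 0, 0, 0]

```text
time_s: 7.5
eef_pos: [478.5, 272.2, 212.0]
eef_rot: [[0.321, -0.947, -0.002], [-0.947, -0.321, -0.001], [0.001, 0.002, -1.0]]
ft_force: [0.7, -0.1, -2.1]
gripper_width: 14.2
finger_force: 58.7
```

```bash
python3 - <<'E'
from fit import *
print(robot.observe()["eef_pos"],robot.observe()["gripper_width"])
p,d=capture("scene"); cv2.imwrite("pics/g.png",cv2.resize(p[90:220,140:270],None,fx=4.6,fy=4.6)[:,:,::-1])
D=mean_cap("scene");P=cloud("scene",np.ones((384,512),bool),D)
m=(np.abs(P[:,0]-478)<35)&(np.abs(P[:,1]-272)<35)&(P[:,2]>120)&(P[:,2]<290);Q=P[m]
for z in range(120,280,8):
    k=Q[(Q[:,2]>z)&(Q[:,2]<=z+8)]
    if len(k): print(z,len(k),k.mean(0).round(1),k.min(0).round(1),k.max(0).round(1))
print(fitshaft("scene",D,[cyl(10,0,70),cyl(8,70,80)],478,272,147,[0],120,25)) 
E
```

```text
[478.49519204 272.18334514 211.98703445] 14.22651164035595
144 1 [479.8 264.9 151.7] [479.8 264.9 151.7] [479.8 264.9 151.7]
152 19 [474.6 266.2 156.3] [468.4 262.9 152.1] [483.8 273.6 160. ]
160 15 [475.3 265.8 164. ] [468.3 261.5 160.9] [484.3 272.2 167.1]
168 21 [475.4 265.4 172. ] [467.9 262.  168.1] [486.1 271.1 176. ]
176 21 [475.7 267.3 180.4] [468.6 263.5 177. ] [487.8 277.3 183.9]
184 16 [474.6 266.1 188.2] [468.9 262.5 184.3] [482.8 275.6 191. ]
192 19 [474.3 265.4 195.9] [468.  261.8 192.8] [483.6 272.6 199.1]
200 20 [476.  265.9 204.1] [468.1 262.2 200.8] [485.4 272.1 207.6]
208 18 [475.4 266.1 211.9] [468.9 261.7 208.1] [485.1 272.5 215.6]
216 24 [476.1 267.3 220.1] [469.7 261.6 216.5] [487.1 278.4 224. ]
224 16 [477.3 268.  227.6] [470.5 264.1 224.1] [485.1 272.4 230.6]
232 17 [477.1 268.4 235.5] [471.1 265.2 232.5] [487.2 272.7 239.1]
240 15 [477.4 267.8 244.7] [464.3 263.4 240.9] [494.4 273.  247.9]
248 33 [477.9 264.2 252.3] [460.6 258.  248.1] [500.9 272.3 255.9]
256 42 [476.  264.7 259.9] [458.7 256.1 256.1] [501.6 272.8 263.8]
264 41 [476.7 264.2 267.9] [458.3 256.4 264.2] [500.7 273.2 271.8]
272 46 [477.  265.8 276. ] [458.8 256.  272.2] [499.1 280.1 279.6]
(array([483.9, 284.9,  30.6]), np.float64(639.4), 824)
```

View pics/g.png

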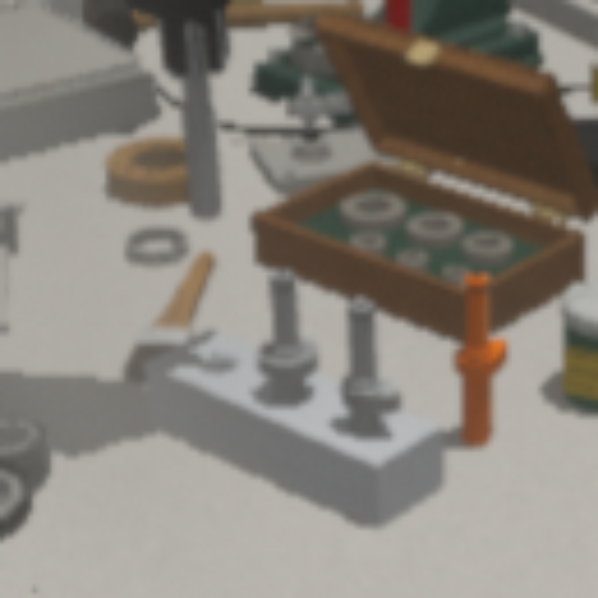

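```bash
cat > ax.py <<'E'
from fit import *
from scipy.optimize import least_squares
def axis(P,r,z0,z1,x,y):
    m=(np.hypot(P[:,0]-x,P[:,1]-y)<18)&(P[:,2]>z0)&(P[:,2]<z1);Q=P[m]
    f=lambda p:np.hypot(Q[:,0]-p[0]-p[2]*(Q[:,2]-Q[:,2].mean()),Q[:,1]-p[1]-p[3]*(Q[:,2]-Q[:,2].mean()))-r
    return least_squares(f,[x,y,0,0],loss="soft_l1").x.round(3),len(Q)
E
python3 - <<'E'
from ax import *
D=mean_cap("scene");P=cloud("scene",np.ones((384,512),bool),D)
print("held",axis(P,10,156,215,477.5,272))
D0=np.load("scene_m.npy");P0=cloud("scene",np.ones((384,512),bool),D0)
print("flange stem",axis(P0,8,85,128,498,211.5),"lobe stem",axis(P0,8,85,128,518,150),"plain coll",axis(P0,10,40,74,423.6,-42),axis(P0,8,80,125,423.6,-42))
A=world("scene",np.array([[u,v] for v in range(384) for u in range(512)]),D.ravel()).reshape(384,512,3)
# bit image silhouette fit of lower shaft
ok=(D>0)&(A[...,2]>120)&(A[...,2]<215)&(np.hypot(A[...,0]-477,A[...,1]-270)<25)
v,u=np.nonzero(ok)
for r in range(v.min(),v.max()+1,4): print(r,u[v==r].mean().round(1),end=" ")
print()
for dx,dy in((0,0),): print(proj("scene",[[477.8,273.2,z] for z in(155,180,210)]).round(1))
E
```

```text
held (array([ 4.78535e+02,  2.73746e+02,  2.00000e-03, -7.00000e-03]), 137)
flange stem (array([4.98362e+02, 2.12629e+02, 1.30000e-02, 1.00000e-02]), 74) lobe stem (array([ 5.18655e+02,  1.51263e+02,  1.60000e-02, -2.80000e-02]), 74) plain coll (array([ 4.23168e+02, -4.18980e+01,  1.00000e-03,  6.00000e-03]), 89) (array([ 4.23192e+02, -4.21060e+01, -0.00000e+00, -2.00000e-03]), 109)
116 186.0 120 183.0 124 183.0 128 184.0 132 184.0 136 184.0 
[[184.  135.1]
 [183.4 127. ]
 [182.5 117. ]]
```

Emit:
move_arm:
  moves: [0, 0, -25, 0, 0, 0, -30, 0, 0, 0, -30, 0, 0, 0, -12, 0, 0, 0, -8, 0, 0, 0, -4, 0, 0, 0, 0, 0]

```text
time_s: 8.75
eef_pos: [479.6, 273.6, 104.4]
eef_rot: [[0.321, -0.947, 0.001], [-0.947, -0.321, 0.001], [-0.0, -0.001, -1.0]]
ft_force: [-0.9, -0.1, -1.1]
gripper_width: 14.0
finger_force: 58.8
```

Emit:
move_arm:
  moves: [0, 0, -4, 0, 0, 0, -4, 0, 0, 0, -4, 0, 0, 0, 0, 0]

```text
time_s: 9.15
eef_pos: [478.8, 272.9, 91.3]
eef_rot: [[0.321, -0.947, -0.001], [-0.947, -0.321, -0.001], [0.0, 0.001, -1.0]]
ft_force: [0.1, -0.1, -1.6]
gripper_width: 14.2
finger_force: 58.8
```

Emit:
move_arm:
  moves: [0, 0, -5, 0, 0, 0, -5, 0, 0, 0, -4, 0, 0, 0, -3, 0, 0, 0, -2, 0, 0, 0, 0, 0]

```text
time_s: 9.75
eef_pos: [479.0, 273.1, 72.4]
eef_rot: [[0.321, -0.947, -0.001], [-0.947, -0.321, -0.001], [0.0, 0.001, -1.0]]
ft_force: [-0.3, -1.0, -1.9]
gripper_width: 14.1
finger_force: 58.8
```

Emit:
move_arm:
  moves: [0, 0, -1, 0, 0, 0, -1, 0, 0, 0, 0, 0]

```text
time_s: 10.05
eef_pos: [479.1, 273.2, 70.8]
eef_rot: [[0.321, -0.947, -0.0], [-0.947, -0.321, 0.0], [-0.0, 0.0, -1.0]]
ft_force: [-0.6, 0.2, -1.8]
gripper_width: 14.4
finger_force: 58.8
```

Emit:
move_arm:
  moves: [0, 0, -1, 0, 0, 0, -0.5, 0, 0, 0, 0, 0]

```text
time_s: 10.35
eef_pos: [479.5, 273.5, 70.6]
eef_rot: [[0.322, -0.947, 0.001], [-0.947, -0.322, 0.0], [-0.0, -0.001, -1.0]]
ft_force: [-1.7, -1.6, 4.8]
gripper_width: 14.2
finger_force: 59.7
```

Emit:
move_arm:
  moves: [0, 0, 0.5, 0, 0, 0, 0, 0, 0, 0, 0, 0, 0, 0, 0, 0]
  claw: 45

```text
time_s: 10.75
eef_pos: [479.1, 273.2, 69.7]
eef_rot: [[0.321, -0.947, -0.0], [-0.947, -0.321, -0.0], [0.0, 0.0, -1.0]]
ft_force: [-0.6, -0.2, -0.2]
gripper_width: 38.8
finger_force: 0.0
```

Emit:
move_arm:
  moves: [0, 0, 15, 0, 0, 0, 25, 0, 0, 0, 25, 0, 0, 0, 5, 0, 0, 0, 0, 0]

```text
time_s: 11.25
eef_pos: [479.4, 273.6, 140.5]
eef_rot: [[0.321, -0.947, 0.001], [-0.947, -0.321, 0.002], [-0.001, -0.002, -1.0]]
ft_force: [-0.4, -0.4, -0.5]
gripper_width: 38.3
finger_force: 0.0
```

```bash
python3 - <<'E'
from ax import *
print(robot.observe()["eef_pos"])
p,_=capture("scene"); D=mean_cap("scene");P=cloud("scene",np.ones((384,512),bool),D)
m=(np.hypot(P[:,0]-477,P[:,1]-272)<14)&(P[:,2]<150); print("zmax",np.sort(P[m][:,2])[-12:].round(1))
print(axis(P,8,85,128,477.5,272.5))
for c in((498,211.5),(518,150)):
    m=(np.hypot(P[:,0]-c[0],P[:,1]-c[1])<12)&(P[:,2]<150); print(np.sort(P[m][:,2])[-12:].round(1))
cv2.imwrite("pics/i.png",cv2.resize(p[100:220,150:260],None,fx=4.5,fy=4.5)[:,:,::-1])
E
```

```text
[479.38187367 273.57708944 140.48621544]
zmax [126.5 127.4 128.1 128.3 128.5 128.6 128.6 128.8 128.9 128.9 129.1 129.1]
(array([ 4.78844e+02,  2.74313e+02, -2.00000e-03, -8.00000e-03]), 71)
[127.1 128.  128.2 128.2 128.4 128.7 129.  129.1 129.1 129.1 129.4 129.9]
[128.4 128.4 128.7 128.8 128.9 129.  129.  129.  129.1 129.3 129.5 129.7]
```

View pics/i.png

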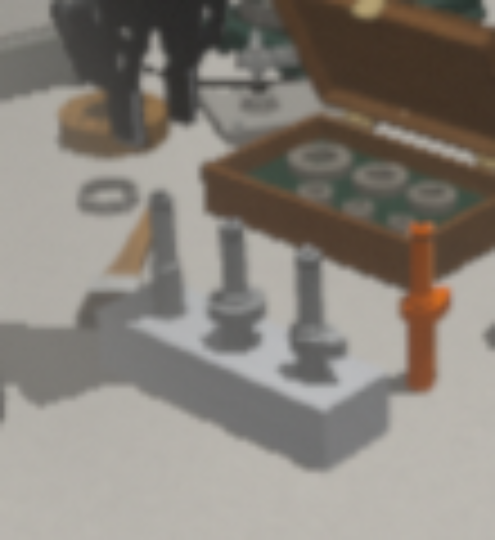

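Emit:
move_arm:
  moves: [10.2, -31, 0, 0, 10.2, -31, 0, 0, 10.2, -31, 0, 0, 10.2, -30.3, 0, 0, 0, 0, 0, 0, 0, 0, 0, 0]

```text
time_s: 12.15
eef_pos: [519.9, 149.2, 139.3]
eef_rot: [[0.32, -0.948, -0.001], [-0.948, -0.32, -0.0], [0.0, 0.001, -1.0]]
ft_force: [-0.1, 0.1, -0.7]
gripper_width: 38.7
finger_force: 0.0
```

Emit:
move_arm:
  moves: [0, 0, -20, 0, 0, 0, -25, 0, 0, 0, -20, 0, 0, 0, -9, 0, 0, 0, 0, 0, 0, 0, 0, 0]

```text
time_s: 12.75
eef_pos: [520.5, 150.7, 66.4]
eef_rot: [[0.322, -0.947, 0.001], [-0.947, -0.322, 0.0], [0.0, -0.001, -1.0]]
ft_force: [-0.2, -0.9, 0.0]
gripper_width: 38.4
finger_force: 0.0
```

Emit:
move_arm:
  moves: [0, 0, 0, 0, 0, 0, 0, 0, 0, 0, 0, 0, 0, 0, 0, 0, 0, 0, 0, 0, 0, 0, 0, 0]
  claw: 0
  force: 70

```text
time_s: 13.35
eef_pos: [520.5, 150.2, 67.0]
eef_rot: [[0.322, -0.947, 0.002], [-0.947, -0.322, 0.001], [-0.0, -0.002, -1.0]]
ft_force: [-2.1, 0.6, 6.1]
gripper_width: 14.2
finger_force: 68.4
```

Emit:
move_arm:
  moves: [0, 0, 8, 0, 0, 0, 15, 0, 0, 0, 22, 0, 0, 0, 25, 0, 0, 0, 25, 0, 0, 0, 20, 0, 0, 0, 0, 0, 0, 0, 0, 0]

```text
time_s: 14.15
eef_pos: [519.2, 149.8, 180.1]
eef_rot: [[0.321, -0.947, -0.001], [-0.947, -0.321, 0.0], [-0.001, 0.001, -1.0]]
ft_force: [0.1, 0.2, -2.4]
gripper_width: 14.2
finger_force: 68.6
```

Emit:
move_arm:
  moves: [2, -28, 0, -0.028, 2, -28, 0, -0.028, 2, -28, 0, -0.028, 2, -28, 0, -0.028, 2, -28, 0, -0.028, 2, -28, 0, -0.028, 2, -28, 0, -0.028, 2, -28, 0, -0.028]

```text
time_s: 14.95
eef_pos: [534.5, -75.2, 178.6]
eef_rot: [[0.101, -0.995, -0.004], [-0.995, -0.101, 0.0], [-0.0, 0.004, -1.0]]
ft_force: [-0.1, 0.3, -2.3]
gripper_width: 14.1
finger_force: 68.5
```

Emit:
move_arm:
  moves: [2.2, -30, 0, -0.03, 2.2, -30, 0, -0.03, 2.2, -30, 0, -0.03, 2.2, -28, 0, -0.03, 2.2, -20, 0, -0.03, 0, -10, 0, 0, 0, 0, 0, 0, 0, 0, 0, 0]

```text
time_s: 15.75
eef_pos: [546.3, -221.4, 179.8]
eef_rot: [[-0.047, -0.999, -0.002], [-0.999, 0.047, 0.001], [-0.001, 0.002, -1.0]]
ft_force: [0.1, -0.4, -1.7]
gripper_width: 14.1
finger_force: 68.5
```

```bash
cat > chk.py <<'E'
from ax import *
o=robot.observe();e=o["eef_pos"];R=o["eef_rot"];print(e,np.rad2deg(np.arctan2(R[1][0],R[0][0])),o["time_s"])
p,_=capture("scene"); cv2.imwrite("pics/j.png",cv2.resize(p[110:300,240:420],None,fx=3.1,fy=3.1)[:,:,::-1])
D=mean_cap("scene",8);np.save("hold.npy",D);P=cloud("scene",np.ones((384,512),bool),D)
a,n=axis(P,10,130,175,e[0]-1,e[1]+1);print("axis",a,n)
m=(np.hypot(P[:,0]-e[0],P[:,1]-e[1])<45)&(P[:,2]>100)&(P[:,2]<205);Q=P[m]
print("zmin",np.sort(Q[:,2])[:8].round(1))
d=Q[:,:2]-a[:2];rr=np.hypot(*d.T)
k=(rr>15)&(Q[:,2]>170)&(Q[:,2]<200);print("lobe z",np.percentile(Q[k][:,2],[2,10,50,90,98]).round(1),k.sum()); an=np.rad2deg(np.arctan2(d[k,1],d[k,0]));print("far",[(round(x),round(y,1)) for x,y in sorted(zip(rr[k],an))[-10:]])
# silhouette fit
A=world("scene",np.array([[u,v] for v in range(384) for u in range(512)]),D.ravel()).reshape(384,512,3)
ok=(D>0)&(np.hypot(A[...,0]-e[0],A[...,1]-e[1])<45)&(A[...,2]>100)&(A[...,2]<203)
W=cv2.dilate(ok.astype(np.uint8),np.ones((7,7)))>0
W&=~((D>0)&(A[...,2]>=203)&(np.hypot(A[...,0]-e[0],A[...,1]-e[1])<60))
parts=[cyl(10,0,70),cyl(8,70,79),lobe()]
f=lambda p:np.abs(sil("scene",parts,p[0],p[1],p[3],np.deg2rad(p[2]))-ok)[W].sum()
z=125
for a0 in(-100,-84,-68):
    b=minimize(f,[a[0],a[1],a0,z],method="Nelder-Mead",options=dict(initial_simplex=np.array([a[0],a[1],a0,z])+np.vstack([np.zeros(4),np.diag([3,3,12,3])]),xatol=.05,fatol=.05));print("sil",b.x.round(1),b.fun.round(1),ok.sum())
E
python3 chk.py
```

```text
[ 546.34467843 -221.41457174  179.8355148 ] -92.66775665382643 15.75
axis [ 5.46390e+02 -2.19844e+02  7.00000e-03 -2.00000e-03] 158
zmin [124.8 125.8 126.  126.1 126.1 126.4 126.5 127.3]
lobe z [178.  179.5 186.1 189.4 189.7] 68
far [(25, np.float64(-95.2)), (25, np.float64(-92.3)), (25, np.float64(-93.1)), (26, np.float64(-89.0)), (26, np.float64(-87.6)), (26, np.float64(-88.6)), (26, np.float64(-87.2)), (26, np.float64(-95.7)), (26, np.float64(-96.4)), (27, np.float64(-91.6))]
sil [ 547.1 -219.3  -85.   122.4] 27.6 360
sil [ 547.6 -218.6  -86.2  122.4] 27.5 360
sil [ 547.8 -218.7  -86.   122.4] 27.7 360
```

View pics/j.png

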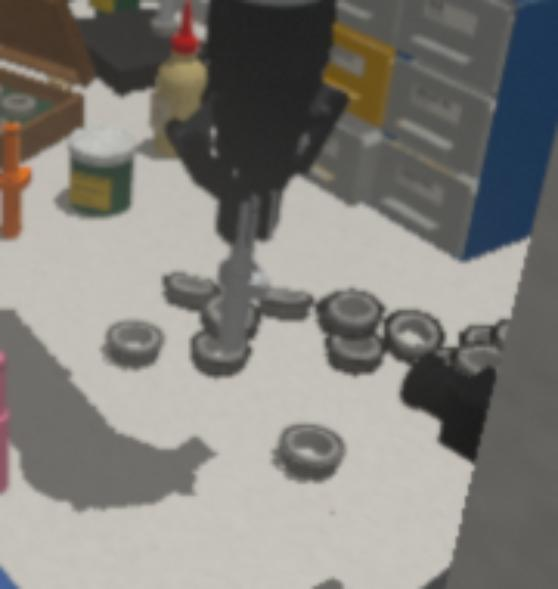

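Emit:
move_arm:
  moves: [0.5, -2.5, 0.5, 0, 0.7, -3, 0.7, 0.01, 0, 0, 0, 0, 0, 0, 0, 0, 0, 0, 0, 0, 0, 0, 0, 0]

```text
time_s: 16.8
eef_pos: [548.1, -227.6, 181.9]
eef_rot: [[-0.037, -0.999, -0.0], [-0.999, 0.037, 0.0], [-0.0, 0.0, -1.0]]
ft_force: [-0.4, -0.2, -1.8]
gripper_width: 14.1
finger_force: 68.5
```

```bash
python3 chk.py; python3 - <<'E'
from ax import *
q=np.array([569.8,-437.5]);ex=np.array([.1057,-.9944]);ey=np.array([-ex[1],ex[0]])
D=np.load("hold.npy");T=mean_cap("top",5)
for n,Z in(("scene",D),("top",T)):
    P=cloud(n,np.ones((384,512),bool),Z);d=P[:,:2]-q;u=d@ex;w=d@ey
    m=(u>-90)&(u<-56)&(abs(w)<30)&(P[:,2]>150)&(P[:,2]<225)
    print(n,"lens u",np.percentile(u[m],[1,5,20]).round(1),"w",np.percentile(w[m],[2,98]).round(1),"z",np.percentile(P[m][:,2],[2,98]).round(1))
E
```

```text
[ 548.07801081 -227.56271032  181.93957207] -92.12379938277469 16.8
axis [ 5.47577e+02 -2.26158e+02  8.00000e-03  1.00000e-03] 163
zmin [125.4 126.2 126.4 126.7 126.9 127.2 127.4 127.5]
lobe z [178.9 181.1 187.  190.6 190.8] 67
far [(25, np.float64(-95.5)), (25, np.float64(-92.6)), (25, np.float64(-92.0)), (26, np.float64(-91.4)), (26, np.float64(-85.0)), (26, np.float64(-84.1)), (26, np.float64(-87.8)), (26, np.float64(-91.5)), (26, np.float64(-88.0)), (27, np.float64(-89.1))]
sil [ 548.6 -225.3  -87.9  124.2] 25.5 363
sil [ 548.2 -225.5  -88.1  124.5] 25.6 363
sil [ 549.1 -224.7  -87.5  123.7] 24.9 363
scene lens u [-72.5 -71.5 -69. ] w [-18.5   5. ] z [173.8 201.4]Traceback (most recent call last):
  File "<stdin>", line 7, in <module>
    return _quantile_unchecked(
        a, q, axis, out, overwrite_input, method, keepdims, weights)
    return _ureduce(a,
                    func=_quantile_ureduce_func,
    ...<5 lines>...
                    overwrite_input=overwrite_input,
                    method=method)
    r = func(a, **kwargs)
    result = _quantile(arr,
                       quantiles=q,
    ...<2 lines>...
                       out=out,
                       weights=wgt)
    slices_having_nans = np.isnan(arr[-1, ...])
                                  ~~~^^^^^^^^^
IndexError: index -1 is out of bounds for axis 0 with size 0
```

```bash
python3 -c "
from rig import robot
o=robot.observe();print(o['eef_pos'],max(abs(v) for v in o['joint_vel']),o['finger_force']);print(robot.close_job())"
```

```text
[ 548.13340333 -227.54541644  182.01597967] 0.002383632213304118 68.54605976259336
the job is handed in; nothing more can be done
None
```

The job is handed in at about 17 s; the result was not reported. The plain shaft stands fully down in bore_2, released. The lobe shaft is held upright and still, its nose by my measurements 11 cm in front of the lens, level with its middle and pointing at it to within about 4°. The flange shaft was left standing in the rack.

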